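Check a slide box in through the reader lane

ROBOT

A 6-joint arm with a two-finger parallel gripper is mounted at the origin on a cart in front of the work surface, level with it; the furniture and walls round the work are solid. World frame = base frame: x ahead of the robot, y to its left, z up, the work surface at z = 0. Lengths are in m, angles in rad, forces in N, time in s.
With the tool pointing down it reaches from about 0.375 to 0.975 m from the base axis. Payload 3.8 kg.
Tool frame: the origin (TCP) lies at the very end of the fingers, on their centre line; the grasp point (between the pads) lies 19 mm behind it; z points along the fingers, y is the line along which they close (so a half turn about z gives the same grasp; the last joint's range is limited). The gripper opens to 85 mm and grips with 20 to 120 N. Pads are 22 mm wide; open, the fingers measure 114 mm over their backs; the gripper's body (76 mm by 85 mm) begins 54 mm behind the grasp point. The pads swing forward as they close: fully open they stand 13 mm farther back than shut.
Start: joints at [1.187, 0.264, 1.604, -0, 1.274, -0.037], TCP at [0.229, 0.635, 0.193] pointing down, gripper open.
Joint ranges: [-2.63, 2.63], [-0.94, 2.18], [0.31, 2.57], [-1.31, 4.45], [0, 2.66], [-2.55, 2.55]. Speed limits (rad/s): [2.57, 2.57, 3.14, 3.14, 3.14, 3.14].

INTERFACE

Orientations are given as a rotation vector (axis times angle).
In Python, from workcell import monitor, viewer, job gives the robot as it stands. The module is installed in compiled form; this text tells all that it offers.
- The arm moves only by the tool step_arm, never from a script. Its argument "series" is one flat list of numbers, 4 for each row, row after row: the shift along the tool's x, y, z in m, then the turn about the tool's z in rad. A call has 1 to 8 rows; each row is the pose to reach, as a shift and turn from the pose commanded when the call began, along the tool's axes at that moment; what a row does not reach only later rows make up. A row lasts 1/8 s, in which the tool goes at most 62.5 mm and 10.7 degrees, less where a joint would pass 70% of its speed; a pose out of reach is approached as far as the arm can. A call with a gripper value outside its range is refused whole. "gripper" is the opening, from 0 (shut) to 1 (fully open), set as the call begins (left out, the last holds). The fingers move at their own pace and stop on an object; "newtons" is the grip in N (left out, the last holds). Time passes only in rows, so rows that repeat a pose let the fingers close. It gives the time, the measured TCP pose, the force, the opening and the grip force at its end, in the units of the state.
- monitor.read_state(): the state, without advancing time (a new reading comes with each control period).
- viewer.read_camera(name): name is "scene" or "side" or "wrist"; returns a dict with "image" (384x512x3 uint8, red, green, blue), "intrinsics" (3x3 intrinsics, pixels), "T" (4x4, takes a point from camera to world coordinates); the wrist camera has in their place "hand_eye" (4x4, takes a point from camera to tool coordinates, whose origin is the TCP and whose axes are the flange's). Camera axes: x right, y up, looking along -z (the intrinsics and any distortion apply to the point x, -y, -z); pixel columns grow to the right and rows downward; lengths in m; the calibration is good to about 2 mm. A picture is of the moment at which its call begins: read the wrist's pose just before it. There is no depth.
- job.finish_job(): hands the job in; it is judged then, once.
Trained networks look in a picture, given as the dict that the camera call returned (one of the last four; its "shot" number tells which), for a name from the list of things; names that differ only in an ending like _2 or _b are one class to them, and where a whole thing is asked for, a point or a joint stands for the part that bears it (a point fixed in the world has none). Each returns a list of dicts, best first, with "score" (0 to 1); they miss things now and then, are a little off and sometimes report something else, mostly with a low value. They report only what shows in the picture. A call takes as long as a camera call. They do not tell look-alikes from the thing itself.
- viewer.boxes_of(picture, label): "extent" ([centre column, centre row, width, height] in pixels, round what is visible of it).
- viewer.spot_point(picture, label): "point" ([column, row] in pixels: a listed point, or the origin of a listed thing).
The state is a dict: "time": time; "q": joint angles; "joint_vel": joint speeds; "joint_torque": joint torques, N m; "tool_pos": TCP position; "tcp_rot": TCP orientation; "wrist_force": force on the tool from outside, world axes, zero at the start; "torque": the same for the moment, N m; "width": opening from 0.0 (shut) to 1.0 (fully open); "grip_force": force on a finger pad.
Only numpy, scipy, OpenCV 4.12 (cv2) and the standard library are available. Lean on these libraries where they do the work, as an engineer would, in place of code of your own. Each camera call takes 0.05 s, during which the arm holds its last target. There are 200 camera calls.

TASK

Push the slide box from the open apron straight down the lane between the two sensor rails until it sits fully home against the stop bar; neither the box nor the gripper may touch either rail. Only then press the start button on top of the reader head all the way down with a fingertip and let it go. Nudge the box square and in line with the lane first if need be, but only push it flat on the plate, never lift, tip or carry it, and leave the cup, jar and dropper bottle where they stand.

Things in the scene. Friction and masses are not known exactly. Their poses are not given: they have to be found in the camera images.
- lane: Fixed check-in reader: aluminium base plate 430 x 190 mm, 6 mm thick, turned differently each time. Origin: centre of the plate's underside, on the bench. x: pushing direction along the lane's middle line, y left, z up. Open apron for x from -215 to -40 mm, rails from -40 to 130 mm. White reader head at the end, x = 164 to 213 mm, 150 wide, top 52 mm above the bench.
- stop_face (a point): Middle of the near face of the rigid black rubber stop bar across the end of the lane, at (140, 0, 13) mm of the lane. The bar is 14 mm tall on the plate.
- rail_left: Black sensor rail on the lane's left (+y), 170 long, 8 wide, 20 mm tall, fixed to the plate, its top 26 mm above the bench. Origin at the centre of its underside, at (45, 66, 6) mm of the lane. Inner faces of the two rails are 124 mm apart (at y = +-62 mm). Nothing may touch it.
- rail_right: The same rail on the lane's right (-y), origin at (45, -66, 6) mm of the lane.
- slide_box: Dark green closed slide box, 35 mm tall, 104 wide (its y), lid fixed, 0.11 to 0.22 kg, loose on the apron, up to 25 mm off the middle line and turned up to 0.2 rad. Brass clasp at the rear (-x), hinge at the front (+x). Origin at the underside, middle of its width; solid from x = -44 (rear face) to +41 mm (front), hinge and clasp stand out 2 to 4 mm more. Home: origin at x = 99 mm of the lane.
- start_button (a joint): Travel of the start button, 0 up, 0.006 m fully down; springs back up; fully down takes 5 N.
- start_button_top (a point): Centre of the top of the round grey start button, 28 mm across, on top of the reader head, in a black housing; pressed straight down.
- specimen_cup: Specimen cup with orange screw lid, 62 mm across, 71 tall, loose, beside the lane; origin centre of underside. Bystander.
- jar: White reagent jar, 47 mm across, 93 tall, loose, beside the lane; origin centre of underside. Bystander.
- dropper: Brown dropper bottle, 29 mm across, 92 tall, loose, near the reader head on the other side; origin centre of underside. Bystander.
Things that resemble listed ones, but are neither listed nor needed, are in the scene too. What is meant by the slide_box is not blue, and is the larger of those in its own colour.

How it is judged:
By the outcome, as a careful person would: the job done as asked, in the order asked, and still so for the second after the job is handed in, with the robot touching nothing.
It also fails if it takes over 72 s, if anything falls off the work surface, if the arm or the gripper's body presses on something with over 40 N, if the wrist force passes 120 N, or if a joint passes its speed limit or range.

## Working session

There is one attempt and no reset: what is moved stays moved. The work goes in short steps, Python scripts to look and compute and a tool call to move; the robot and the scene stay as the last step left them, time stands still between calls to the robot, and variables do not carry over. Pictures are saved under pics/ and viewed, at most 10 in all, crops included, and the job is handed in when it is done.

Besides the shell and the picture viewer there is one more tool, called after "Request:" as a command line: name --argument value ..., lists and objects as JSON in quotes. step_arm: Moves the arm, as the interface text tells. Its arguments: {"type":"object","properties":{"series":{"type":"array"},"gripper":{"type":"number"},"newtons":{"type":"number"}},"required":["series"]}

```bash
mkdir -p pics
cat > h.py <<'E'
import numpy as np, cv2
from workcell import monitor, viewer, job
from scipy.spatial.transform import Rotation as R
def ray(p,px,T=None):
    T=p["T"] if T is None else T
    K=np.array(p["intrinsics"]); T=np.array(T)
    d=np.linalg.inv(K)@[px[0],px[1],1]; d=np.array([d[0],-d[1],-d[2]])
    return T[:3,3],T[:3,:3]@d
def at_z(p,px,z,T=None):
    o,d=ray(p,px,T); return o+d*(z-o[2])/d[2]
def proj(p,X,T=None):
    T=np.array(p["T"] if T is None else T); c=T[:3,:3].T@(np.array(X)-T[:3,3])
    u=np.array(p["intrinsics"])@np.array([c[0],-c[1],-c[2]]); return u[:2]/u[2]
def wrist():
    s=monitor.read_state(); p=viewer.read_camera("wrist")
    T=np.eye(4);T[:3,:3]=R.from_rotvec(s["tcp_rot"]).as_matrix();T[:3,3]=s["tool_pos"]
    return s,p,T@np.array(p["hand_eye"])
E
python3 - <<'E'
from h import *
s=monitor.read_state(); print({k:np.round(v,3) for k,v in s.items()}); print(R.from_rotvec(s["tcp_rot"]).as_matrix().round(3))
zs=dict(stop_face=.013,rail_left=.006,rail_right=.006,slide_box=.006,start_button_top=.058,lane=0,specimen_cup=0,jar=0,dropper=0)
for n in ("scene","side"):
    p=viewer.read_camera(n); print(n,p.keys()); cv2.imwrite(f"pics/{n}0.png",p["image"][...,::-1])
    for k,z in zs.items():
        for r in viewer.spot_point(p,k)[:3]: print(k,np.round(r["point"],1),round(r["score"],2),at_z(p,r["point"],z).round(4))
E
```

```text
{'time': np.float64(0.0), 'q': array([ 1.187,  0.265,  1.605,  0.   ,  1.274, -0.037]), 'joint_vel': array([ 0.001, -0.   , -0.   ,  0.002, -0.   , -0.   ]), 'joint_torque': array([-1.0000e-03, -5.1512e+01, -3.6730e+01, -0.0000e+00,  1.3000e-02,
        0.0000e+00]), 'tool_pos': array([0.229, 0.634, 0.192]), 'tcp_rot': array([-5.420e-01, -3.094e+00,  3.000e-03]), 'wrist_force': array([ 0.223, -0.007,  1.03 ]), 'torque': array([ 0.015, -0.018,  0.022]), 'grip_force': np.float64(0.0), 'width': np.float64(1.002)}
[[-0.94   0.34  -0.001]
 [ 0.34   0.94  -0.002]
 [ 0.    -0.002 -1.   ]]
scene dict_keys(['image', 'intrinsics', 'T', 'shot'])
stop_face [177.8 259.8] 0.87 [0.5705 0.183  0.013 ]
rail_left [231.3 260.3] 0.85 [0.5117 0.0838 0.006 ]
rail_right [201.6 231.4] 0.56 [0.6633 0.0769 0.006 ]
rail_right [178.3 258.6] 0.54 [0.5842 0.1762 0.006 ]
slide_box [276.4 228. ] 0.9 [ 0.5702 -0.0878  0.006 ]
slide_box [331.4 256.8] 0.75 [ 0.3957 -0.1067  0.006 ]
slide_box [365.5 223. ] 0.72 [ 0.458  -0.2965  0.006 ]
start_button_top [151.6 241.6] 0.65 [0.6009 0.225  0.058 ]
lane [228.6 241.5] 0.56 
[... 155 characters left out ...]
218 0.2008 0.    ]
dropper [230.7 257.1] 0.27 [0.531  0.0735 0.    ]
side dict_keys(['image', 'intrinsics', 'T', 'shot'])
stop_face [225.8 254.4] 0.72 [0.5876 0.1699 0.013 ]
rail_left [267.7 242.3] 0.81 [0.5116 0.0909 0.006 ]
rail_right [217.6 233.7] 0.72 [0.6357 0.0803 0.006 ]
slide_box [325.4 213.3] 0.95 [ 0.3916 -0.0836  0.006 ]
slide_box [258.2 203.1] 0.76 [ 0.5774 -0.1025  0.006 ]
slide_box [309.6 183.4] 0.65 [ 0.4523 -0.2732  0.006 ]
start_button_top [218.3 244.7] 0.48 [0.5916 0.2041 0.058 ]
lane [248.5 232.8] 0.58 [0.5673 0.0498 0.    ]
specimen_cup [181.9 221.6] 0.61 [0.7466 0.0341 0.    ]
jar [148.8 262.3] 0.74 [0.7451 0.2172 0.    ]
dropper [299.3 278.3] 0.64 [0.4249 0.1997 0.    ]
```

View pics/scene0.png

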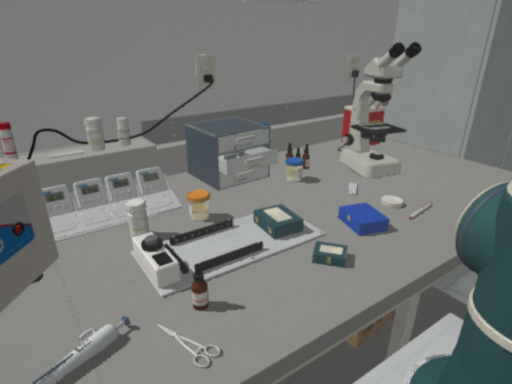

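View pics/side0.png

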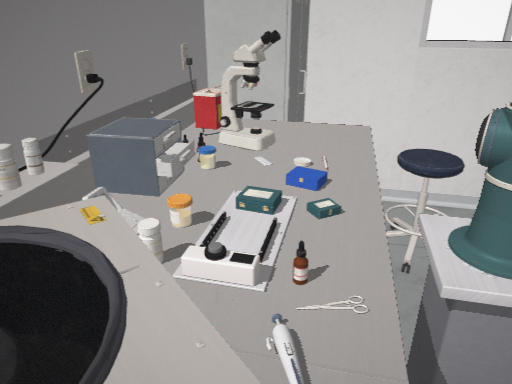

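The scene shows the reader plate with its head at lower left (152,255) and the green box on the apron at (278,220). The small green box at (330,253) and the blue one are decoys. The lane runs roughly along world +y. I'll move above it for a closer look.

Request:
step_arm --series '[0, 0, -0.06, 0, -0.05, -0.04, -0.11, 0.18, -0.1, -0.08, -0.11, 0.36, -0.145, -0.12, -0.11, 0.54, -0.19, -0.16, -0.11, 0.72, -0.235, -0.2, -0.11, 0.9, -0.28, -0.24, -0.11, 1.08, -0.325, -0.275, -0.11, 1.26]'

```text
time: 2.0
tool_pos: [0.441, 0.2659, 0.3037]
tcp_rot: [2.267, 2.175, 0.002]
wrist_force: [1.1, 0.7, 0.3]
width: 1.006
grip_force: 0.0
```

Run:
```python
from h import *
s,p,T=wrist(); print(s["time"],s["tool_pos"],R.from_rotvec(s["tcp_rot"]).as_matrix().round(3)); print(np.array(p["hand_eye"]).round(3),p["intrinsics"])
```

```text
2.0 [0.44098721 0.26588212 0.30371254] [[ 0.042  0.999  0.001]
 [ 0.999 -0.042  0.001]
 [ 0.001  0.001 -1.   ]]
[[-0.001  0.963  0.269  0.068]
 [ 1.     0.     0.001 -0.   ]
 [ 0.001  0.269 -0.963 -0.181]
 [ 0.     0.     0.     1.   ]] [[323.00588333   0.         256.19552751]
 [  0.         323.00588333 191.7704209 ]
 [  0.           0.           1.        ]]
```

Request:
step_arm --series '[-0.045, 0.045, 0, 0, -0.09, 0.09, 0, 0, -0.14, 0.14, 0, 0, -0.14, 0.14, 0, 0]' --gripper 0.5

```text
time: 2.55
tool_pos: [0.5772, 0.1198, 0.3027]
tcp_rot: [2.265, 2.176, -0.001]
wrist_force: [0.0, 0.7, -0.5]
width: 0.496
grip_force: 0.0
```

Run:
```python
from h import *
s,p,T=wrist(); print(s["time"],s["tool_pos"],s["width"],R.from_rotvec(s["tcp_rot"]).as_matrix().round(3))
np.savez("w1.npz",T=T,K=p["intrinsics"],im=p["image"])
cv2.imwrite("pics/w1.png",p["image"][...,::-1])
for k,z in dict(stop_face=.013,rail_left=.006,rail_right=.006,slide_box=.006,start_button_top=.058,lane=0).items():
    for r in viewer.spot_point(p,k)[:3]: print(k,np.round(r["point"],1),round(r["score"],2),at_z(p,r["point"],z,T).round(4))
```

```text
2.55 [0.57716055 0.11977916 0.30273761] 0.4960686731338235 [[ 0.04   0.999 -0.   ]
 [ 0.999 -0.04  -0.001]
 [-0.001 -0.    -1.   ]]
stop_face [258.5 109. ] 0.71 [0.582  0.1776 0.013 ]
rail_left [214.3 171.4] 0.62 [0.5118 0.0889 0.006 ]
rail_right [304.5 174.6] 0.87 [0.6479 0.0785 0.006 ]
slide_box [259.9 277.1] 0.57 [ 0.5739 -0.0926  0.006 ]
slide_box [154.8 280.2] 0.48 [ 0.399  -0.0914  0.006 ]
slide_box [259.6 201.7] 0.44 [0.5783 0.0383 0.006 ]
start_button_top [261.3  68.5] 0.57 [0.5871 0.227  0.058 ]
```

View pics/w1.png

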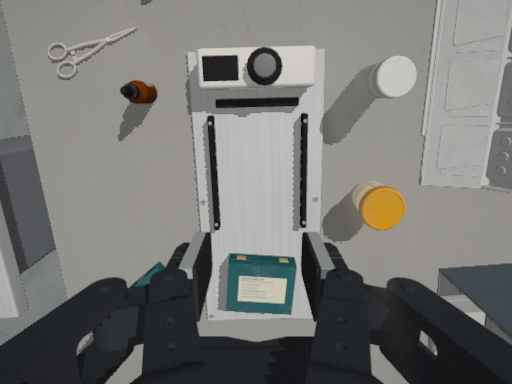

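The wrist view shows the lane upright: reader head at the top with the button at (264,66), stop bar at (257,102), and rails at columns 213 and 304. The box, at (261,283), is nearly square and centred. I'll refine this with edge fits.

```bash
cat > fit.py <<'E'
from h import *
from scipy.optimize import least_squares
# lane pose from rails' and stop bar's image boundaries
def lane_fit(p,T,im,x0):
    g=cv2.cvtColor(im,cv2.COLOR_RGB2GRAY).astype(float)
    def edges(pt_a,pt_b,n=25):
        out=[]
        return out
    def samples(P,pts,nrm,w=.010):
        # cross sections: pts lane coords, nrm outward (dark->light) lane dir; offset of strongest edge (m)
        ds=np.linspace(-w,w,41); res=[]
        for q in pts:
            px=np.array([proj(p,P(np.array(q)+d*np.array(nrm)),T) for d in ds],np.float32)
            v=cv2.remap(g.astype(np.float32),px[:,0].reshape(1,-1),px[:,1].reshape(1,-1),cv2.INTER_LINEAR)[0]
            gr=np.gradient(v); i=gr.argmax(); 
            if gr[i]<2: continue
            m=slice(max(i-5,0),i+6); wt=np.clip(gr[m],0,None); res.append((q,(ds[m]*wt).sum()/wt.sum()))
        return res
    x=np.array(x0,float)
    for it in range(4):
        c,s=np.cos(x[2]),np.sin(x[2])
        P=lambda q:np.array([x[0]+c*q[0]-s*q[1],x[1]+s*q[0]+c*q[1],q[2]])
        A=[];b=[];grp=[]
        xs=np.linspace(-.025,.115,15)
        for sg in (1,-1):
            for r,n,nm in (([(u,sg*.070,.026) for u in xs],(0,sg,0),'out'),([(u,sg*.062,.006) for u in xs],(0,-sg,0),'in')):
                for q,d in samples(P,r,n): A.append([0,n[1],n[1]*q[0]]);b.append(d);grp.append(nm+str(sg))
        for q,d in samples(P,[(.140,v,.006) for v in np.linspace(-.04,.04,9)],(-1,0,0)):
            A.append([-1,0,q[1]]);b.append(d);grp.append('stop')
        A=np.array(A);b=np.array(b);w=np.ones(len(b))
        for _ in range(8):
            k,*_r=np.linalg.lstsq(A*w[:,None],b*w,rcond=None); e=b-A@k; w=1/np.sqrt(1+(e/.001)**2)
        x=x+[c*k[0]-s*k[1],s*k[0]+c*k[1],k[2]]
    grp=np.array(grp); print("lane",x.round(4),{k:(round(1e3*np.median(e[grp==k]),2),int((grp==k).sum())) for k in set(grp)})
    return x
def to_lane(x,X):
    c,s=np.cos(x[2]),np.sin(x[2]); d=np.array(X)[:2]-x[:2]; return np.array([c*d[0]+s*d[1],-s*d[0]+c*d[1]])
E
python3 - <<'E'
from fit import *
f=np.load("w1.npz"); p=dict(intrinsics=f["K"]); T=f["T"]; im=f["im"]
x=lane_fit(p,T,im,[.579,.038,np.pi/2-.06]); np.save("lane.npy",x)
print("yawoff",x[2]-np.pi/2,"btn lane",to_lane(x,[.587,.227]))
hsv=cv2.cvtColor(im,cv2.COLOR_RGB2HSV); print(hsv[295:312:4,233],hsv[270,[225,300,315]], hsv[262,260])
big=cv2.resize(im[225:345,160:360],None,fx=4,fy=4,interpolation=cv2.INTER_CUBIC)
cv2.imwrite("pics/box1.png",big[...,::-1])
E
```

```text
lane [0.5775 0.041  1.5579] {np.str_('stop'): (np.float64(-0.07), 9), np.str_('in-1'): (np.float64(-0.72), 15), np.str_('out1'): (np.float64(-0.55), 15), np.str_('in1'): (np.float64(-0.72), 15), np.str_('out-1'): (np.float64(-0.34), 15)}
yawoff -0.01285129867468049 btn lane [ 0.18611248 -0.00710095]
[[ 93 118  95]
 [ 91 126  93]
 [ 92 126  93]
 [ 91 132  93]
 [ 85  10 161]] [[ 90   2 118]
 [ 30   3 166]
 [ 50  36  21]] [ 93 161  81]
```

View pics/box1.png

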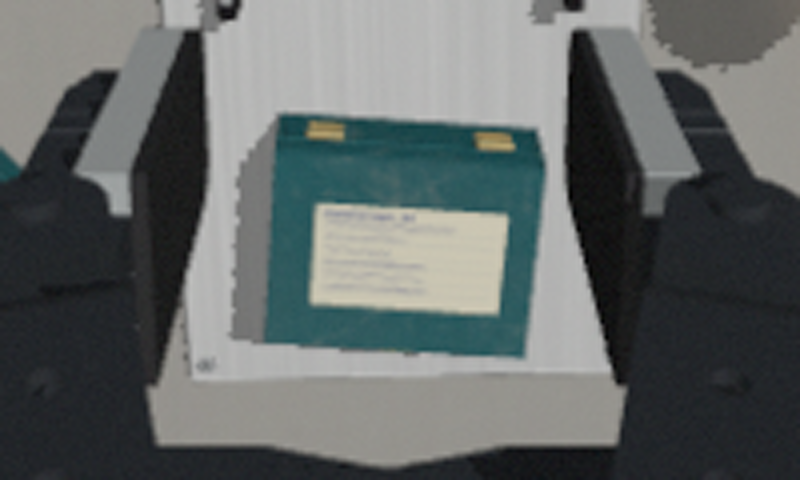

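The box is fully visible in the crop: front with two hinges at the top, rear edge at crop row ~350, and turned slightly. I'll fit its silhouette.

```bash
cat >> fit.py <<'E'
def box_fit(p,T,im,lane,x0=(-.13,0,0),near=.09):
    """box pose (x,y,yaw) in lane frame from its teal silhouette; x0 rough lane pose"""
    c,s=np.cos(lane[2]),np.sin(lane[2])
    W=lambda q:np.array([lane[0]+c*q[0]-s*q[1],lane[1]+s*q[0]+c*q[1],q[2]])
    h=cv2.cvtColor(im,cv2.COLOR_RGB2HSV)
    m=((h[...,0]>80)&(h[...,0]<105)&(h[...,1]>70)&(h[...,2]>25)).astype(np.uint8)
    m=cv2.morphologyEx(m,cv2.MORPH_CLOSE,np.ones((3,3)))
    cs,_=cv2.findContours(m,cv2.RETR_EXTERNAL,cv2.CHAIN_APPROX_NONE)
    ctr=proj(p,W([x0[0],x0[1],.041]),T)
    cs=[k for k in cs if cv2.contourArea(k)>300]
    k=min(cs,key=lambda k:np.linalg.norm(k[:,0].mean(0)-ctr))[:,0].astype(float)
    def hull(v):
        a,b=np.cos(v[2]),np.sin(v[2])
        P=[proj(p,W([v[0]+a*u-b*w,v[1]+b*u+a*w,z]),T) for u in(-.044,.041) for w in(-.052,.052) for z in(.006,.041)]
        return cv2.convexHull(np.array(P,np.float32))
    def res(v):
        H=hull(v); return [cv2.pointPolygonTest(H,(float(a),float(b)),True)-.5 for a,b in k]
    r=least_squares(res,x0,loss="soft_l1",x_scale=[.01,.01,.1],diff_step=1e-3)
    print("box in lane",r.x.round(4),"med|e|px",np.median(np.abs(res(r.x))).round(2),"n",len(k),"area",cv2.contourArea(k.astype(np.float32)))
    return r.x
E
python3 - <<'E'
from fit import *
f=np.load("w1.npz"); p=dict(intrinsics=f["K"]); T=f["T"]; im=f["im"]; x=np.load("lane.npy")
for x0 in((-.13,.002,.02),(-.125,-.005,-.05)): b=box_fit(p,T,im,x,x0)
s=monitor.read_state(); Rm=R.from_rotvec(s["tcp_rot"]).as_matrix(); print("tcp lane",to_lane(x,s["tool_pos"]),"tool yaw-lane",np.arctan2(Rm[1,0],Rm[0,0])-x[2])
E
```

```text
box in lane [-0.1337  0.002  -0.0891] med|e|px 0.68 n 259 area 3569.5
box in lane [-0.1337  0.002  -0.0892] med|e|px 0.68 n 259 area 3569.5
tcp lane [0.08312056 0.0041515 ] tool yaw-lane -0.021057677516441276
```

Request:
step_arm --series '[-0.055, 0.002, 0.02, -0.021, -0.11, 0.004, 0.04, -0.021, -0.165, 0.006, 0.06, -0.021, -0.22, 0.008, 0.08, -0.021, -0.27, 0.01, 0.1, -0.021, -0.308, 0.0105, 0.145, -0.021, -0.308, 0.0105, 0.2, -0.021, -0.308, 0.0105, 0.25, -0.021]' --gripper 0.7

```text
time: 3.9
tool_pos: [0.5746, -0.1849, 0.0521]
tcp_rot: [2.237, 2.205, 0.001]
wrist_force: [0.1, 0.1, 0.0]
width: 0.698
grip_force: 0.0
```

Request:
step_arm --series '[0, 0, 0.02, 0, 0, 0, 0.038, 0, 0, 0, 0.038, 0]'

```text
time: 4.28
tool_pos: [0.5748, -0.1849, 0.0153]
tcp_rot: [-2.237, -2.205, 0.0]
wrist_force: [-0.4, 0.8, 0.2]
width: 0.702
grip_force: 0.0
```

Run:
```python
from fit import *
x=np.load("lane.npy")
s,p,T=wrist(); Rm=R.from_rotvec(s["tcp_rot"]).as_matrix(); print(s["time"],s["width"],s["wrist_force"],s["tool_pos"],"tcp lane",to_lane(x,s["tool_pos"]),"tool yaw-lane",np.arctan2(Rm[1,0],Rm[0,0])-x[2])
cv2.imwrite("pics/w2.png",p["image"][...,::-1])
```

```text
4.275 0.7017243447101511 [-0.44106834  0.80461463  0.20719651] [ 0.57480865 -0.18493631  0.01527243] tcp lane [-2.25946483e-01 -2.04378733e-04] tool yaw-lane -0.0013177826922559088
```

View pics/w2.png

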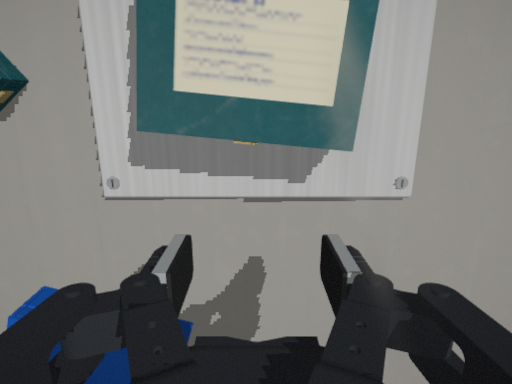

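The fingers are behind the box and either side of the brass clasp at (243,142), clear of the plate edge at row 197. I'll push gently to square the box while it is still on the apron.

Request:
step_arm --series '[0.014, 0, 0, 0, 0.024, 0, 0, 0, 0.034, 0, 0, 0, 0.044, 0, 0, 0, 0.053, 0, 0, 0, 0.061, 0, 0, 0, 0.067, 0, 0, 0, 0.07, 0, 0, 0]'

```text
time: 5.32
tool_pos: [0.5757, -0.1151, 0.0152]
tcp_rot: [-2.238, -2.205, 0.0]
wrist_force: [-0.6, -0.8, 0.5]
width: 0.703
grip_force: 0.0
```

```bash
cat > chk.py <<'E'
from fit import *
x=np.load("lane.npy")
s=monitor.read_state(); Rm=R.from_rotvec(s["tcp_rot"]).as_matrix(); print(s["time"],s["width"],s["wrist_force"],"tcp lane",to_lane(x,s["tool_pos"]),s["tool_pos"][2],"tool yaw-lane",np.arctan2(Rm[1,0],Rm[0,0])-x[2])
import sys
for n in ("scene","side"):
    p=viewer.read_camera(n); lane_fit(p,None,p["image"],x) if 0 else None
    cv2.imwrite(f"pics/{n}_{sys.argv[1]}.png",p["image"][...,::-1])
    try: box_fit(p,None,p["image"],x,(float(sys.argv[2]),0,0))
    except Exception as e: print(e)
s,p,T=wrist(); cv2.imwrite(f"pics/w_{sys.argv[1]}.png",p["image"][...,::-1])
E
python3 chk.py a -0.1
```

```text
5.325 0.7032958126564567 [-0.60688513 -0.83684777  0.46665359] tcp lane [-0.15612023 -0.00021429] 0.015238353836325276 tool yaw-lane -0.0018729267849184605
box in lane [-1.6809 -1.8236  0.2406] med|e|px 28.0 n 377 area 2677.5
box in lane [-0.1331  0.0016 -0.0497] med|e|px 0.58 n 113 area 894.5
```

View pics/w_a.png

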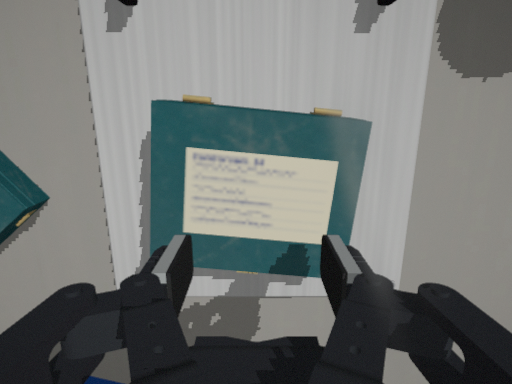

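Run:
```python
from fit import *
x=np.load("lane.npy")
im=cv2.imread("pics/w_a.png")[...,::-1].copy()
s,p,T=wrist()
lx=to_lane(x,s["tool_pos"])
for u in(-.011,0,.011):
  for z in(.0,.008,.015): print("toolpt x",u,"z-back",z,proj(p,[u,.03,-z],p["hand_eye"]).round(0),proj(p,[u,-.03,-z],p["hand_eye"]).round(0))
# independent estimate: rear-top edge pixels and front-top edge pixels
for px in((152,100),(370,123),(347,277),(150,258)): print(px,to_lane(x,at_z(p,px,.041,T)).round(4))
box_fit(p,T,im,x,(-.11,0,-.05)); lane_fit(p,T,im,x)
```

```text
toolpt x -0.011 z-back 0.0 [307. 237.] [208. 237.]
toolpt x -0.011 z-back 0.008 [309. 243.] [206. 243.]
toolpt x -0.011 z-back 0.015 [311. 248.] [204. 248.]
toolpt x 0 z-back 0.0 [307. 220.] [207. 220.]
toolpt x 0 z-back 0.008 [310. 225.] [205. 225.]
toolpt x 0 z-back 0.015 [312. 230.] [203. 230.]
toolpt x 0.011 z-back 0.0 [308. 203.] [206. 203.]
toolpt x 0.011 z-back 0.008 [310. 207.] [204. 207.]
toolpt x 0.011 z-back 0.015 [312. 211.] [202. 211.]
(152, 100) [-0.0874  0.0483]
(370, 123) [-0.0981 -0.0535]
(347, 277) [-0.1794 -0.0486]
(150, 258) [-0.1679  0.0566]
box in lane [-0.1327  0.0013 -0.0926] med|e|px 15.59 n 1185 area 16091.5Traceback (most recent call last):
  File "<stdin>", line 10, in <module>
  File "fit.py", line 33, in lane_fit
    x=x+[c*k[0]-s*k[1],s*k[0]+c*k[1],k[2]]
           ~^^^
IndexError: index 0 is out of bounds for axis 0 with size 0
```

The box hasn't moved and there is no force, so the pads are passing above it: open, they sit farther back than I assumed. I'll back off and compare the finger geometry at another opening.

Request:
step_arm --series '[-0.03, 0, 0, 0, -0.07, 0, 0, 0, -0.08, 0, 0, 0]'

```text
time: 5.9
tool_pos: [0.5747, -0.1978, 0.0155]
tcp_rot: [2.24, 2.201, 0.0]
wrist_force: [-0.2, -1.1, 0.7]
width: 0.699
grip_force: 0.0
```

Request:
step_arm --series '[0, 0, 0, 0, 0, 0, 0, 0, 0, 0, 0, 0, 0, 0, 0, 0]' --gripper 0

```text
time: 6.4
tool_pos: [0.5746, -0.1947, 0.0153]
tcp_rot: [-2.237, -2.206, -0.0]
wrist_force: [-0.4, -0.3, -0.3]
width: 0.002
grip_force: 0.0
```

Run:
```python
from fit import *
s,p,T=wrist(); print(s["time"],s["width"],s["tool_pos"]); im=p["image"]
sd=viewer.read_camera("side")["image"]
o=np.hstack([im[120:384,130:390],cv2.resize(sd[150:260,250:400],(360,264),interpolation=cv2.INTER_CUBIC)])
cv2.imwrite("pics/closed.png",o[...,::-1])
```

```text
6.4 0.002428698994341895 [ 0.57455852 -0.19468993  0.01526635]
```

View pics/closed.png

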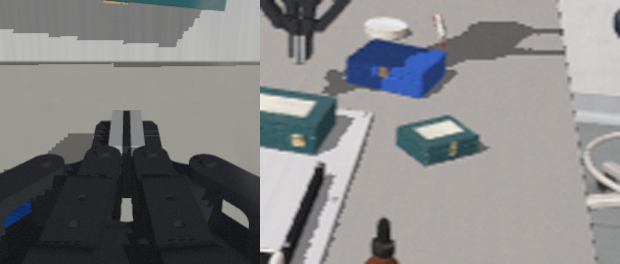

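The closed fingers end at wrist row ~230. The side view shows the tips at about pixel (375,176). I'll triangulate their height.

Run:
```python
from fit import *
s,w,Tw=wrist(); p=viewer.read_camera("side")
for z in(0,.015,.03,.045,.06):
    t=s["tool_pos"].copy(); t[2]=z; t[1]+=.0; print(z,"side",proj(p,t).round(1),"wrist front",proj(w,[t[0],t[1]+.011,z],Tw).round(1))
# wrist row 230 / side 176 intersect
o1,d1=ray(w,(258,230),Tw); o2,d2=ray(p,(375,176)); 
A=np.c_[d1,-d2]; k=np.linalg.lstsq(A,o2-o1,rcond=None)[0]; print(o1+d1*k[0],o2+d2*k[1])
```

```text
0 side [265.9 191.7] wrist front [256.9 195.5]
0.015 side [265.9 187.1] wrist front [256.9 202.6]
0.03 side [266.  182.4] wrist front [256.9 210.9]
0.045 side [266.1 177.8] wrist front [257.  220.7]
0.06 side [266.1 173. ] wrist front [257.  232.4]
[ 0.57508736 -0.15794265  0.12045174] [ 0.27602307 -0.12419365  0.10680374]
```

Both cameras put the fingertips at about z = 0.05 while the state reports 0.015, so the reported TCP lies about 35 mm beyond the real tips. I'll go down in small force-checked steps.

Request:
step_arm --series '[0, 0, 0.005, 0, 0, 0, 0.01, 0, 0, 0, 0.01, 0]' --gripper 0.7

```text
time: 6.98
tool_pos: [0.5737, -0.1952, 0.0043]
tcp_rot: [-2.237, -2.204, 0.001]
wrist_force: [-1.1, 0.5, 0.1]
width: 0.637
grip_force: 0.0
```

Request:
step_arm --series '[0, 0, 0.002, 0, 0, 0, 0.004, 0]'

```text
time: 7.22
tool_pos: [0.5746, -0.1955, 0.0012]
tcp_rot: [2.238, 2.205, 0.0]
wrist_force: [-0.8, -0.5, 0.4]
width: 0.7
grip_force: 0.0
```

Request:
step_arm --series '[0, 0, 0.001, 0, 0, 0, 0.002, 0]'

```text
time: 7.48
tool_pos: [0.5745, -0.1955, -0.0007]
tcp_rot: [2.238, 2.205, 0.0]
wrist_force: [-0.5, -0.5, -0.6]
width: 0.699
grip_force: 0.0
```

Request:
step_arm --series '[0, 0, 0.002, 0, 0, 0, 0.004, 0]'

```text
time: 7.72
tool_pos: [0.5746, -0.1955, -0.0048]
tcp_rot: [2.238, 2.205, 0.0]
wrist_force: [0.4, -0.7, 0.1]
width: 0.702
grip_force: 0.0
```

Request:
step_arm --series '[0, 0, 0.002, 0, 0, 0, 0.004, 0]'

```text
time: 7.98
tool_pos: [0.5745, -0.1955, -0.0089]
tcp_rot: [-2.238, -2.205, 0.0]
wrist_force: [0.1, -0.1, 0.7]
width: 0.702
grip_force: 0.0
```

Run:
```python
from fit import *
s,w,Tw=wrist(); p=viewer.read_camera("side"); print(s["time"],s["tool_pos"],s["wrist_force"])
print([ (z,proj(p,[s["tool_pos"][0]+dx,s["tool_pos"][1],z]).round(1)) for z in (0,.02,.04) for dx in(-.035,.035)])
sc=viewer.read_camera("scene"); print([ (z,proj(sc,[s["tool_pos"][0],s["tool_pos"][1],z]).round(1)) for z in (0,.02,.04)])
a=cv2.resize(p["image"][140:230,225:325],(400,360),interpolation=cv2.INTER_CUBIC)
c,r=proj(sc,[*s["tool_pos"][:2],.03]).astype(int); b=cv2.resize(sc["image"][r-50:r+40,c-50:c+50],(400,360),interpolation=cv2.INTER_CUBIC); print("scene crop origin",c-50,r-50)
cv2.imwrite("pics/low.png",np.hstack([a,b])[...,::-1])
```

```text
7.975 [ 0.5744933  -0.19546406 -0.00887731] [ 0.11179014 -0.1117518   0.68662985]
[(0, array([277.5, 192.7])), (0, array([254.6, 190.5])), (0.02, array([277.6, 186.6])), (0.02, array([254.6, 184.4])), (0.04, array([277.8, 180.3])), (0.04, array([254.6, 178.2]))]
[(0, array([306.6, 218.3])), (0.02, array([307. , 211.7])), (0.04, array([307.5, 205. ]))]
scene crop origin 257 158
```

View pics/low.png

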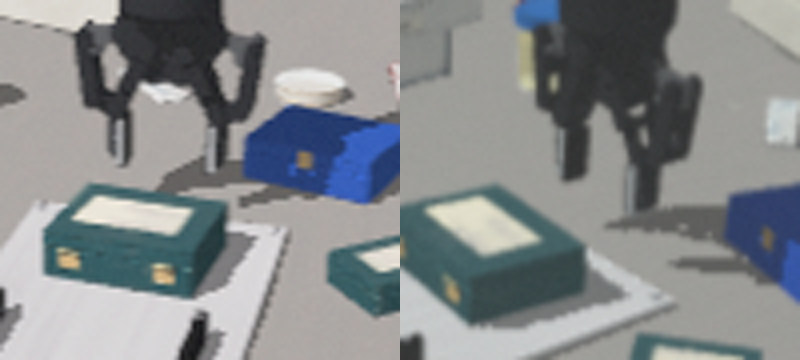

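The tips show at side (255,181) and (279,182), so z is about 0.031 m, with the offset confirmed at ~40 mm. I'll lower 12 mm more and then push.

Request:
step_arm --series '[0, 0, 0.004, 0, 0, 0, 0.008, 0, 0, 0, 0.012, 0]'

```text
time: 8.5
tool_pos: [0.5744, -0.1954, -0.0211]
tcp_rot: [-2.238, -2.205, 0.0]
wrist_force: [0.5, 0.2, -0.3]
width: 0.701
grip_force: 0.0
```

Request:
step_arm --series '[0.012, 0, 0, 0, 0.024, 0, 0, 0, 0.036, 0, 0, 0, 0.046, 0, 0, 0, 0.054, 0, 0, 0, 0.06, 0, 0, 0, 0.064, 0, 0, 0, 0.066, 0, 0, 0]'

```text
time: 9.5
tool_pos: [0.5757, -0.1295, -0.0206]
tcp_rot: [2.238, 2.205, -0.0]
wrist_force: [-0.6, -1.3, 0.7]
width: 0.699
grip_force: 0.7
```

```bash
cat > chk.py <<'E'
from fit import *
import sys
x=np.load("lane.npy"); x0=eval(sys.argv[2])
s,w,T=wrist(); Rm=R.from_rotvec(s["tcp_rot"]).as_matrix(); print(s["time"],s["width"].round(2),s["wrist_force"].round(1),"tcp lane",to_lane(x,s["tool_pos"]).round(4),s["tool_pos"][2].round(4),"yaw",(np.arctan2(Rm[1,0],Rm[0,0])-x[2]).round(4))
cv2.imwrite(f"pics/w_{sys.argv[1]}.png",w["image"][...,::-1])
box_fit(w,T,w["image"],x,x0)
for n in ("scene","side"):
    p=viewer.read_camera(n); cv2.imwrite(f"pics/{n}_{sys.argv[1]}.png",p["image"][...,::-1])
    box_fit(p,p["T"],p["image"],x,x0)
    print(n,[(to_lane(x,at_z(p,r["point"],.006)).round(3),round(r["score"],2)) for r in viewer.spot_point(p,"slide_box")[:2]])
E
python3 chk.py b "(-.11,0,0)"
```

```text
Traceback (most recent call last):
  File "chk.py", line 4, in <module>
    s,w,T=wrist(); Rm=R.from_rotvec(s["tcp_rot"]).as_matrix(); print(s["time"],s["width"].round(2),s["wrist_force"].round(1),"tcp lane",to_lane(x,s["tool_pos"]).round(4),s["tool_pos"][2].round(4),"yaw",(np.arctan2(Rm[1,0],Rm[0,0])-x[2]).round(4))
                                                                               ^^^^^^^^^^^^^^^^
AttributeError: 'float' object has no attribute 'round'
```

```bash
sed -i 's/s\["width"\].round(2)/round(s["width"],2)/; s/s\["tool_pos"\]\[2\].round(4)/round(s["tool_pos"][2],4)/' chk.py; python3 chk.py b "(-.11,0,0)"
```

```text
9.55 0.7 [-0.1  0.2  0.2] tcp lane [-0.1703 -0.0003] -0.0206 yaw -0.0022
box in lane [-0.1159  0.0053 -0.0064] med|e|px 3.63 n 1662 area 34195.0
box in lane [-0.1298 -0.0405  0.    ] med|e|px 3.73 n 172 area 389.0
scene [(array([-0.105,  0.011]), 0.88), (array([-0.14 ,  0.182]), 0.67)]
box in lane [-0.1159  0.006   0.0448] med|e|px 0.55 n 117 area 912.5
side [(array([-0.12 ,  0.178]), 0.67), (array([-0.124,  0.013]), 0.65)]
```

View pics/w_b.png

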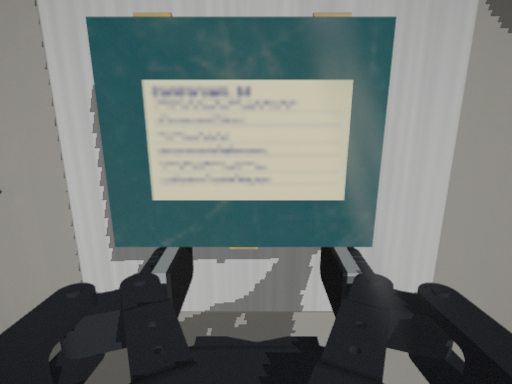

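The box is now square: edges parallel to the plate, rear edge at row 247, columns 115–374. It sits about 4.5 mm left of the middle line. I'll steer it right on a gentle arc while pushing.

Request:
step_arm --series '[0.01, -0.0013, 0, 0.027, 0.02, -0.0024, 0, 0.053, 0.03, -0.0031, 0, 0.08, 0.04, -0.0023, 0, 0.08, 0.048, -0.0017, 0, 0.08, 0.05, -0.0015, 0, 0.08]'

```text
time: 10.55
tool_pos: [0.5748, -0.0789, -0.0208]
tcp_rot: [-2.323, -2.115, 0.0]
wrist_force: [0.4, -0.3, 0.1]
width: 0.703
grip_force: 0.4
```

```bash
python3 chk.py c "(-.065,0.002,-.08)" | head -2
python3 - <<'E'
import cv2,numpy as np
im=cv2.imread("pics/w_c.png"); h=cv2.cvtColor(im,cv2.COLOR_BGR2HSV)
m=(h[...,0]>80)&(h[...,0]<105)&(h[...,1]>70)&(h[...,2]>25)
for r in range(20,250,25):
    c=np.flatnonzero(m[r]); print(r,c.min() if len(c) else 0,c.max() if len(c) else 0)
E
```

```text
10.55 0.7 [ 0.4 -0.3  0.1] tcp lane [-0.1199  0.0012] -0.0208 yaw -0.0812
box in lane [-0.0652  0.0023 -0.083 ] med|e|px 3.53 n 1634 area 34670.0
20 86 396
45 90 394
70 92 390
95 96 387
120 100 385
145 103 146
170 106 149
195 109 376
220 112 374
245 116 369
```

View pics/w_c.png

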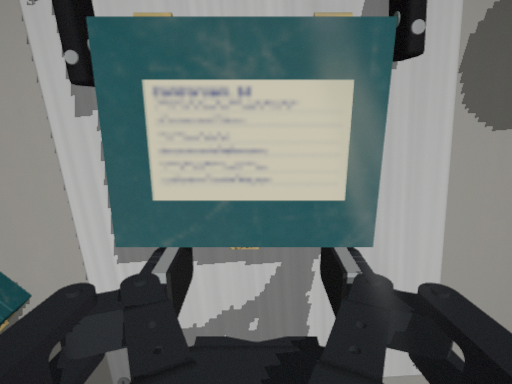

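The box moves rigidly with the fingers. The rail ends now show at (78,82) and (406,55), and I'll verify the lane estimate against them.

Run:
```python
from fit import *
x=np.load("lane.npy"); s,w,T=wrist()
for q in ((-.04,.062),(-.04,.070),(-.04,-.062),(-.04,-.070)):
    c,sn=np.cos(x[2]),np.sin(x[2]); print(q,[proj(w,[x[0]+c*q[0]-sn*q[1],x[1]+sn*q[0]+c*q[1],z],T).round(0) for z in(.006,.026)])
o=np.hstack([cv2.resize(w["image"][0:110,30:130],(400,440),interpolation=cv2.INTER_CUBIC),cv2.resize(w["image"][0:110,360:460],(400,440),interpolation=cv2.INTER_CUBIC)])
cv2.imwrite("pics/ends.png",o[...,::-1])
```

```text
(-0.04, 0.062) [array([109.,  86.]), array([87., 83.])]
(-0.04, 0.07) [array([92., 87.]), array([67., 85.])]
(-0.04, -0.062) [array([384.,  61.]), array([403.,  55.])]
(-0.04, -0.07) [array([402.,  60.]), array([424.,  53.])]
```

View pics/ends.png

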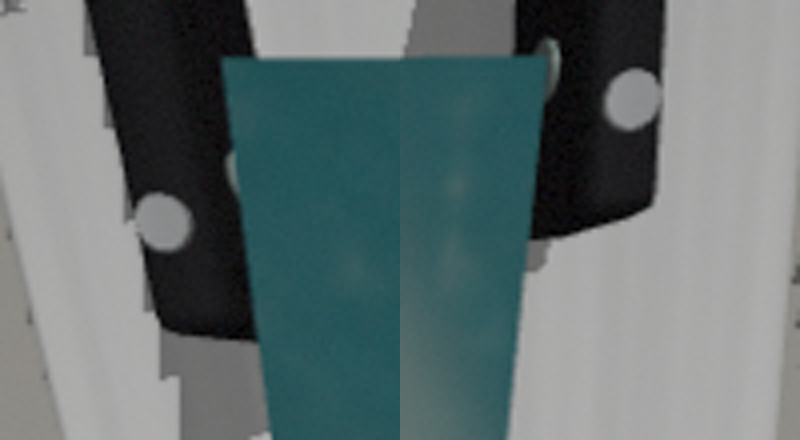

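Request:
step_arm --series '[0.01, -0.0003, 0, 0, 0.02, 0.0011, 0, -0.027, 0.03, 0.0021, 0, -0.054, 0.038, 0.0027, 0, -0.075, 0.04, 0.0029, 0, -0.081]'

```text
time: 11.48
tool_pos: [0.5816, -0.0391, -0.0207]
tcp_rot: [2.235, 2.208, 0.0]
wrist_force: [-0.4, -0.6, 0.2]
width: 0.699
grip_force: 0.5
```

```bash
python3 chk.py d "(-.025,0.0005,0)" | head -2
python3 - <<'E'
from fit import *
x=np.load("lane.npy"); s,w,T=wrist(); im=w["image"].astype(int)
h=cv2.cvtColor(w["image"],cv2.COLOR_RGB2HSV); m=(h[...,0]>80)&(h[...,0]<105)&(h[...,1]>70)&(h[...,2]>25)
for r in (30,60,210,235):
    c=np.flatnonzero(m[r]); L,Rr=[to_lane(x,at_z(w,(k,r),.041,T)) for k in(c.min()-.5,c.max()+.5)]
    print(r,c.min(),c.max(),"box sides y",L.round(4),Rr.round(4),"mid",((L+Rr)/2).round(4))
# rail outer top edges in this view: dark->bright crossing
g=im.sum(2)/3
for r in (40,80,120):
    l=[k for k in range(5,130) if g[r,k]>90 and g[r,k+3]<45][:1]; q=[k for k in range(500,380,-1) if g[r,k]>90 and g[r,k-3]<45][:1]
    print(r,l,q,[to_lane(x,at_z(w,(k+(1.5 if k<256 else -1.5),r),.026,T)).round(4) for k in l+q])
E
```

```text
11.475 0.7 [-0.4 -0.6  0.2] tcp lane [-0.0801 -0.0051] -0.0207 yaw 0.0005
box in lane [-0.0256  0.0006 -0.0041] med|e|px 3.67 n 1694 area 34762.0
30 87 395 box sides y [0.0107 0.0526] [ 0.0105 -0.0514] mid [0.0106 0.0006]
60 91 392 box sides y [0.0013 0.0526] [ 0.0011 -0.0514] mid [0.0012 0.0006]
210 112 375 box sides y [-0.0532  0.052 ] [-0.0534 -0.0509] mid [-0.0533  0.0006]
235 115 365 box sides y [-0.0637  0.0521] [-0.0639 -0.0479] mid [-0.0638  0.0021]
40 [62] [429] [array([0.0102, 0.0691]), array([ 0.0099, -0.0699])]
80 [68] [423] [array([-0.0043,  0.069 ]), array([-0.0046, -0.0696])]
120 [74] [418] [array([-0.0197,  0.069 ]), array([-0.02  , -0.0696])]
```

The box is centred to within 1 mm and square, and the rail edges agree with the lane fit. I'll push it straight in.

Request:
step_arm --series '[0.013, 0, 0, 0, 0.027, 0, 0, 0, 0.041, 0, 0, 0, 0.055, 0, 0, 0, 0.069, 0, 0, 0, 0.083, 0, 0, 0, 0.095, 0, 0, 0, 0.105, 0, 0, 0]'

```text
time: 12.78
tool_pos: [0.5829, 0.0659, -0.0207]
tcp_rot: [2.237, 2.206, -0.0]
wrist_force: [0.4, -1.0, 0.9]
width: 0.697
grip_force: 0.5
```

Request:
step_arm --series '[0.006, 0, 0, 0, 0.011, 0, 0, 0, 0.015, 0, 0, 0, 0.017, 0, 0, 0]'

```text
time: 13.28
tool_pos: [0.5832, 0.0821, -0.0207]
tcp_rot: [2.237, 2.206, -0.0]
wrist_force: [-0.1, -1.5, 0.6]
width: 0.702
grip_force: 0.5
```

```bash
python3 chk.py e "(.096,0.0005,0)"
```

```text
13.275 0.7 [-0.1 -1.5  0.6] tcp lane [ 0.0412 -0.0051] -0.0207 yaw -0.0012
box in lane [0.096  0.0005 0.    ] med|e|px 2.77 n 1787 area 35763.5
box in lane [ 0.0879 -0.0206 -0.0258] med|e|px 3.13 n 174 area 768.0
scene [(array([-0.143,  0.168]), 0.86), (array([0.102, 0.012]), 0.61)]
box in lane [ 0.0636 -0.0032  0.1479] med|e|px 2.48 n 139 area 993.5
side [(array([-0.326,  0.097]), 0.67), (array([0.092, 0.002]), 0.61)]
```

Expected contact is at TCP x ≈ 0.0445. I'll step in by 1.5 mm at a time, watching the force.

Request:
step_arm --series '[0.0015, 0, 0, 0, 0.0015, 0, 0, 0]'

```text
time: 13.78
tool_pos: [0.5831, 0.0835, -0.0207]
tcp_rot: [-2.237, -2.206, 0.0]
wrist_force: [1.0, -0.2, 0.8]
width: 0.697
grip_force: 0.2
```

Request:
step_arm --series '[0.001, 0, 0, 0, 0.001, 0, 0, 0]'

```text
time: 14.02
tool_pos: [0.5831, 0.0846, -0.0208]
tcp_rot: [-2.237, -2.206, 0.0]
wrist_force: [-0.1, -0.4, 0.0]
width: 0.7
grip_force: 0.3
```

Request:
step_arm --series '[0.001, 0, 0, 0, 0.001, 0, 0, 0]'

```text
time: 14.28
tool_pos: [0.5831, 0.0849, -0.0207]
tcp_rot: [2.236, 2.206, -0.001]
wrist_force: [0.1, -5.0, 0.5]
width: 0.699
grip_force: 2.3
```

Request:
step_arm --series '[0.001, 0, 0, 0, 0.001, 0, 0, 0]'

```text
time: 14.52
tool_pos: [0.5831, 0.0849, -0.0207]
tcp_rot: [2.236, 2.205, -0.003]
wrist_force: [-0.2, -8.9, 0.7]
width: 0.702
grip_force: 4.2
```

Run:
```python
from fit import *
x=np.load("lane.npy"); s,w,T=wrist(); print(s["time"],s["wrist_force"],to_lane(x,s["tool_pos"]))
h=cv2.cvtColor(w["image"],cv2.COLOR_RGB2HSV); m=(h[...,0]>80)&(h[...,0]<105)&(h[...,1]>70)&(h[...,2]>25)
for r in (60,210):
    c=np.flatnonzero(m[r]&(np.abs(np.arange(512)-256)<200)); L,Rr=[to_lane(x,at_z(w,(k,r),.041,T)) for k in(c.min()-.5,c.max()+.5)]
    print(r,"box sides",L.round(4),Rr.round(4))
for c in (200,256,310):
    rr=np.flatnonzero(m[:262,c]); print(c,"front/rear x",to_lane(x,at_z(w,(c,rr.min()-.5),.041,T)).round(4),to_lane(x,at_z(w,(c,rr.max()+.5),.041,T)).round(4))
```

```text
14.525 [-0.17662863 -8.90783498  0.65263054] [ 0.0440041  -0.00504037]
60 box sides [0.1262 0.0524] [ 0.1261 -0.0518]
210 box sides [0.0718 0.0526] [ 0.0717 -0.0514]
200 front/rear x [0.14  0.014] [0.0562 0.0181]
256 front/rear x [ 0.1399 -0.0046] [ 0.0562 -0.0045]
310 front/rear x [ 0.1399 -0.0225] [ 0.0562 -0.0262]
```

The box is home: front face at lane x = 0.140, square, about 5 mm clear each side, and the force rising against the stop. I'll back off, lift, and go look at the button.

Request:
step_arm --series '[-0.01, 0, 0, 0, -0.035, 0, 0, 0, -0.035, 0, -0.05, 0, -0.035, 0, -0.11, 0, -0.035, 0, -0.17, 0, -0.035, 0, -0.22, 0]'

```text
time: 15.32
tool_pos: [0.5833, 0.052, 0.2022]
tcp_rot: [2.236, 2.205, 0.004]
wrist_force: [0.4, -0.4, 0.5]
width: 0.697
grip_force: 0.0
```

Request:
step_arm --series '[0.06, 0, 0, 0, 0.12, 0, 0, 0, 0.17, 0, 0, 0, 0.19, 0, 0, 0, 0.19, 0, 0, 0]' --gripper 0

```text
time: 15.95
tool_pos: [0.5851, 0.2425, 0.199]
tcp_rot: [-2.234, -2.208, 0.001]
wrist_force: [-0.2, -0.2, 0.3]
width: 0.001
grip_force: 0.0
```

Run:
```python
from fit import *
x=np.load("lane.npy"); s,w,T=wrist(); Rm=R.from_rotvec(s["tcp_rot"]).as_matrix(); print(s["time"],s["width"],s["tool_pos"],"lane",to_lane(x,s["tool_pos"]),"yaw",np.arctan2(Rm[1,0],Rm[0,0])-x[2])
for r in viewer.spot_point(w,"start_button_top")[:2]: print(r,at_z(w,r["point"],.06,T),at_z(w,r["point"],.065,T))
for r in viewer.boxes_of(w,"start_button")[:2]: print(r)
for r in viewer.spot_point(w,"slide_box")[:2]: print("box",to_lane(x,at_z(w,r["point"],.006,T)))
for n in("scene","side"):
    p=viewer.read_camera(n); print(n,[(to_lane(x,at_z(p,r["point"],.06)),r["score"]) for r in viewer.spot_point(p,"start_button_top")[:1]])
np.savez("w5.npz",T=T,K=w["intrinsics"],im=w["image"])
cv2.imwrite("pics/w5.png",w["image"][...,::-1])
```

```text
15.95 0.0010168438464566716 [0.58508827 0.2425174  0.19898835] lane [ 0.20160403 -0.00498996] yaw 0.0010801519984460217
{'point': [258.8, 187.8], 'score': 0.84} [0.58683019 0.22565541 0.06      ] [0.5868102  0.22698447 0.065     ]
{'extent': [264.7, 185.4, 24.6, 28.1], 'score': 0.75}
box [0.10061083 0.00339769]
scene [(array([ 0.17840727, -0.03559235]), 0.65)]
side [(array([ 0.17927191, -0.0161027 ]), 0.6)]
```

View pics/w5.png

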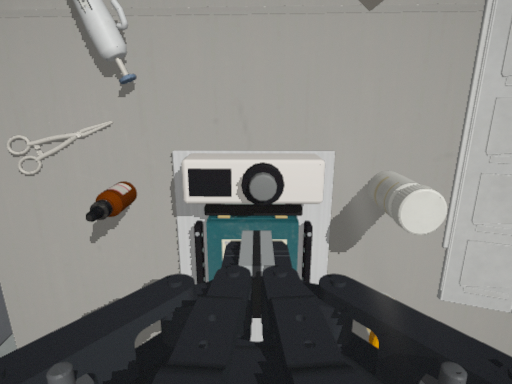

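The wrist view shows the box against the bar at (254,210) and the grey button in its black ring at (263,185). That was my last picture, as I have gone past the viewing allowance. I'll triangulate the button from the two stored views.

Run:
```python
from fit import *
x=np.load("lane.npy"); rays=[]
for f,(c,r),n in (("w1.npz",(264,66),14),("w5.npz",(263,186),14)):
    f=np.load(f); p=dict(intrinsics=f["K"]); g=cv2.cvtColor(f["im"],cv2.COLOR_RGB2GRAY)[r-n:r+n,c-n:c+n]
    m=(g>55).astype(np.uint8); k,lab,st,ce=cv2.connectedComponentsWithStats(m); i=lab[n,n]; px=ce[i]+[c-n,r-n]; print(px,st[i],g[n,::3])
    rays.append(ray(p,px,f["T"])); 
    for z in(.058,.064,.07): print(z,to_lane(x,at_z(p,px,z,f["T"])).round(4),"diam",np.sqrt(st[i][4]*4/np.pi)/323*(rays[-1][0][2]-z))
(o1,d1),(o2,d2)=rays; k=np.linalg.lstsq(np.c_[d1,-d2],o2-o1,rcond=None)[0]; print(o1+d1*k[0],o2+d2*k[1])
```

```text
[264.35476718  64.72283814] [  3   1  24  25 451] [ 31  55 116 116 116 118 118 117 116  35]
0.058 [ 0.1903 -0.011 ] diam 0.03158628850738531
0.064 [ 0.1897 -0.0109] diam 0.031141153184471363
0.07 [ 0.1891 -0.0107] diam 0.030696017861557418
[262.65566038 186.02201258] [  0   0  28  28 636] [ 75 120 120 122 121 124 123 122 124 108]
0.058 [ 0.1861 -0.0109] diam 0.02837412454812125
0.064 [ 0.1877 -0.0108] diam 0.027845518235477523
0.07 [ 0.1893 -0.0107] diam 0.027316911922833795
[0.590661   0.22999501 0.06963306] [0.59063798 0.22999569 0.06963251]
```

Request:
step_arm --series '[-0.0124, 0.0056, 0.03, 0, -0.0124, 0.0056, 0.07, 0, -0.0124, 0.0056, 0.1, 0, -0.0124, 0.0056, 0.115, 0, -0.0124, 0.0056, 0.115, 0]'

```text
time: 16.98
tool_pos: [0.59, 0.2285, 0.0832]
tcp_rot: [-2.237, -2.205, 0.003]
wrist_force: [0.4, -0.7, 0.6]
width: -0.001
grip_force: 0.0
```

Request:
step_arm --series '[0, 0, 0.005, 0, 0, 0, 0.01, 0, 0, 0, 0.014, 0, 0, 0, 0.014, 0]'

```text
time: 17.48
tool_pos: [0.5906, 0.2291, 0.0701]
tcp_rot: [-2.237, -2.206, 0.001]
wrist_force: [0.2, -0.1, -0.0]
width: 0.0
grip_force: 0.0
```

Run:
```python
from fit import *
x=np.load("lane.npy"); s=monitor.read_state(); print(s["time"],s["tool_pos"],s["wrist_force"],"lane",to_lane(x,s["tool_pos"]))
```

```text
17.475 [0.59055721 0.22908313 0.07005772] [ 0.23845493 -0.10098729 -0.02596252] lane [ 0.18824116 -0.0106311 ]
```

Request:
step_arm --series '[0, 0, 0.004, 0, 0, 0, 0.008, 0, 0, 0, 0.012, 0]'

```text
time: 17.85
tool_pos: [0.5907, 0.2291, 0.0579]
tcp_rot: [-2.237, -2.206, 0.0]
wrist_force: [-0.4, 0.0, 0.0]
width: 0.0
grip_force: 0.0
```

Request:
step_arm --series '[0, 0, 0.004, 0, 0, 0, 0.008, 0, 0, 0, 0.012, 0]'

```text
time: 18.23
tool_pos: [0.5908, 0.2291, 0.046]
tcp_rot: [-2.237, -2.206, 0.0]
wrist_force: [-0.2, 0.0, -0.2]
width: 0.001
grip_force: 0.0
```

Request:
step_arm --series '[0, 0, 0.002, 0, 0, 0, 0.004, 0]'

```text
time: 18.48
tool_pos: [0.5908, 0.2291, 0.0422]
tcp_rot: [2.237, 2.206, 0.0]
wrist_force: [0.6, -0.1, -0.6]
width: -0.001
grip_force: 0.0
```

Request:
step_arm --series '[0, 0, 0.002, 0, 0, 0, 0.004, 0]'

```text
time: 18.73
tool_pos: [0.5909, 0.2291, 0.0383]
tcp_rot: [2.237, 2.206, 0.0]
wrist_force: [-0.1, 1.0, -0.5]
width: 0.002
grip_force: 0.0
```

Request:
step_arm --series '[0, 0, 0.0015, 0, 0, 0, 0.003, 0]'

```text
time: 18.98
tool_pos: [0.5908, 0.2291, 0.0354]
tcp_rot: [2.237, 2.206, 0.0]
wrist_force: [-0.7, -0.1, 1.2]
width: 0.001
grip_force: 0.9
```

Request:
step_arm --series '[0, 0, 0.0015, 0, 0, 0, 0.003, 0]'

```text
time: 19.23
tool_pos: [0.5909, 0.2291, 0.0326]
tcp_rot: [2.237, 2.206, 0.0]
wrist_force: [-2.0, -0.7, 3.3]
width: -0.001
grip_force: 1.7
```

Request:
step_arm --series '[0, 0, 0.001, 0, 0, 0, 0.002, 0]'

```text
time: 19.48
tool_pos: [0.5909, 0.2291, 0.0305]
tcp_rot: [2.237, 2.206, 0.0]
wrist_force: [-1.5, -0.4, 4.6]
width: 0.003
grip_force: 2.3
```

Request:
step_arm --series '[0, 0, 0.001, 0, 0, 0, 0.002, 0]'

```text
time: 19.73
tool_pos: [0.5909, 0.2291, 0.0299]
tcp_rot: [2.237, 2.206, -0.0]
wrist_force: [-6.0, -2.7, 15.9]
width: 0.002
grip_force: 7.7
```

The force followed the spring to ~5 N over 6 mm and then hit the hard stop at 16 N, so the button went fully down. Releasing.

Request:
step_arm --series '[0, 0, -0.01, 0, 0, 0, -0.05, 0, 0, 0, -0.1, 0, 0, 0, -0.16, 0, 0, 0, -0.17, 0, 0, 0, -0.17, 0]'

```text
time: 20.48
tool_pos: [0.5914, 0.2293, 0.199]
tcp_rot: [2.236, 2.205, 0.003]
wrist_force: [0.1, 0.1, -0.3]
width: 0.001
grip_force: 0.0
```

Run:
```python
from fit import *
x=np.load("lane.npy"); s,w,T=wrist(); print(s["time"],s["tool_pos"],s["wrist_force"])
print("box",[(to_lane(x,at_z(w,r["point"],.006,T)).round(4),r["score"]) for r in viewer.spot_point(w,"slide_box")[:2]])
sc=viewer.read_camera("scene")
for k in("specimen_cup","jar","dropper"): print(k,[at_z(sc,r["point"],0).round(3) for r in viewer.spot_point(sc,k)[:1]])
h=cv2.cvtColor(w["image"],cv2.COLOR_RGB2HSV); m=(h[...,0]>80)&(h[...,0]<105)&(h[...,1]>70)&(h[...,2]>25)
c0=int(proj(w,[*(x[:2]+[0,.13]),.041],T)[0])
for d in(-30,-20,20,30):
    rr=np.flatnonzero(m[:,c0+d]); print(d,"front x",to_lane(x,at_z(w,(c0+d,rr.min()-.5),.041,T)).round(4) if len(rr) else None)
```

```text
20.475 [0.59142149 0.22930375 0.19897238] [ 0.1464806   0.13960357 -0.25412785]
box [(array([0.1012, 0.001 ]), 0.67)]
specimen_cup [array([0.756, 0.026, 0.   ])]
jar [array([0.746, 0.21 , 0.   ])]
dropper [array([ 0.422,  0.2  , -0.   ])]
-30 front x [0.1443 0.0355]
-20 front x [0.1454 0.0245]
20 front x [ 0.1477 -0.0197]
30 front x [ 0.1442 -0.0307]
```

```bash
python3 -c "
from workcell import job; print(job.finish_job())"
```

```text
the job is handed in; nothing more can be done
None
```

The slide box is home and square against the stop bar with about 5 mm clear to each rail, the start button was then pressed fully down and released, and the job was handed in at about 20.5 s; I viewed 12 pictures, two over the limit of 10.

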